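Clamp a glued picture frame with a trigger bar clamp

ROBOT

A 6-joint arm with a two-finger parallel gripper is mounted at the origin on the work surface. World frame = base frame: x ahead of the robot, y to its left, z up, the work surface at z = 0. Lengths are in m, angles in degrees, forces in N, time in s.
With the tool pointing down it reaches from about 0.35 to 0.875 m from the base axis. Payload 4.2 kg.
Tool frame: the origin (TCP) lies midway between the tips of the shut fingers; the grasp point (between the pads) lies 19 mm behind it; z points along the fingers, y is the line along which they close (so a half turn about z gives the same grasp; the last joint's range is limited). The gripper opens to 87 mm and grips with 3 to 60 N. Pads are 19 mm wide; open, the fingers measure 117 mm over their backs; the gripper's body (75 mm by 190 mm) begins 51 mm behind the grasp point.
Start: joints at [-49.698, 22.042, 0.453, 0, -68.411, -14.817], TCP at [0.269, -0.564, 0.223] pointing down, gripper open.
Joint ranges: [-179.83, 179.83], [-69.29, 118.12], [-61.27, 80.66], [-181.25, 117.63], [-171.15, -9.14], [-177.46, 177.46]. Speed limits (degrees/s): [159.86, 159.86, 180, 180, 180, 180].

INTERFACE

Orientations are given as [roll, pitch, yaw] about the fixed x, y, z axes, in that order (R = Rz(yaw) Ry(pitch) Rx(roll)).
In Python, from workcell import env gives the robot as it stands. Calls block until the motion is done:
- env.goto(position, orientation): joint-space move of the TCP to a pose.
- env.move_straight(position, rotation=None, rate=0.15, force_limit=None): straight line of the TCP; rotation=None keeps the orientation; rate is the mean speed in m/s. With force_limit (N) it stops when the force on the tool has changed by that much, and returns True; else False.
- env.set_joints(angles): joint-space move.
- env.gripper_to(opening, grasp_force=None): opening from 0.0 (shut) to 1.0 (fully open); grasp_force is the grip in N (None keeps the last); returns when the fingers have stopped.
- env.dwell(seconds).
- env.inverse_kinematics(position, orientation): joint angles nearest the present ones, or None.
- env.read_state(): the state.
- env.grab_frame(name): name is "scene" or "top" or "wrist"; returns a dict with "image" (420x560x3 uint8, blue, green, red), "fx", "fy", "cx", "cy" (pixels), "position" and "orientation" of the camera in the world. Camera axes: x right, y up, looking along -z (the intrinsics and any distortion apply to the point x, -y, -z); pixel columns grow to the right and rows downward; lengths in m; the calibration is good to about 2 mm. A picture is of the moment at which its call begins. There is no depth.
A pose or a line that the arm cannot do raises env.Unreachable and nothing moves.
- env.close_job(): hands the job in; it is judged then, once.
Trained networks look in a picture, given as the dict that the camera call returned (one of the last four; its "shot" number tells which), for a name from the list of things; names that differ only in an ending like _2 or _b are one class to them, and where a whole thing is asked for, a point or a joint stands for the part that bears it (a point fixed in the world has none). Each returns a list of dicts, best first, with "score" (0 to 1); they miss things now and then, are a little off and sometimes report something else, mostly with a low value. They report only what shows in the picture. A call takes as long as a camera call.
- env.search_frame(picture, thing): "xyz" ([x, y, z] in m, in world coordinates, good to about 4 mm: the middle of the surface that is visible of it).
- env.trace(picture, thing): "mask" (420x560 bool, what is visible of it).
The state is a dict: "clock": time; "joint_positions": joint angles; "qvel": joint speeds; "joint_torque": joint torques, N m; "position": TCP position; "tool_rot": TCP orientation; "force": force on the tool from outside, world axes, zero at the start; "wrist_torque": the same for the moment, N m; "opening": opening from 0.0 (shut) to 1.0 (fully open); "finger_force": force on a finger pad.
Only numpy, scipy, OpenCV 4.12 (cv2) and the standard library are available. Lean on these libraries where they do the work, as an engineer would, in place of code of your own. Each camera call takes 0.05 s, during which the arm holds its last target. There are 200 camera calls.

TASK

Lay the freshly glued little picture frame on the clamp's two wooden rests, its short sides along the bar, centred across it between the two yellow jaw faces, and let go of it. Then pump the orange trigger, squeezing it right in and letting it right out, until the jaw grips the frame and about half of the red plunger has gone into its sleeve (if nearly all goes in, the frame is crushed). Work the jaw only by the trigger, leave the other things on the bench alone, and finish while still holding the trigger squeezed so that the clamp keeps gripping the frame.

Things in the scene. Friction and masses are not known exactly. Their poses are not given: they have to be found in the camera images.
- frame: small empty picture frame of dark wood with a thin brass line, loose, flat on the green mat. 84 mm along its x, 110 along its y, 20 tall; all sides 18 mm wide, opening 48 (x) by 74 (y) mm. Origin: centre of its underside, z up. Grip it across one of its 84 mm sides, whose centre lines run along x at y = +46 and -46 mm. 100 to 200 g. The same turned half round.
- clamp: one-hand bar clamp fixed upside down in a plywood cradle, handle and jaws pointing up. Origin on the mat top (z = 3 mm) below the frame's place; x runs along the bar from handle to moving jaw, z up. Two wooden rests, 16 mm wide, run along x at y = +35 and -35, x = -45 to +85, tops 52 above the origin. Black upright handle: x = -172 to -162, 26 wide, top at 141. Jaws are up to 78 tall. All mm.
- seat (a point): point level with the tops of the rests where the origin of the frame lies when the frame is centred across the bar and its end touches the fixed jaw; axes as the clamp's. The frame may lie up to 20 mm further along +x: the first full strokes push it along the rests.
- fixed_face (a point): centre of the yellow face (36 mm wide, 26 mm tall) of the fixed jaw, looking along the clamp's +x, 11 mm above the rests; axes as the clamp's
- pad_face (a point): centre of the yellow round pad (22 mm across) on the moving jaw, looking along the clamp's -x, 11 mm above the rests; axes as the clamp's; 106 to 124 mm from fixed_face at the start. The pad sits on a red plunger, 11 mm thick, 20 mm of which shows between the pad and the black moving jaw (its sleeve) when nothing presses on it.
- pad_disc: the yellow pad itself, as the body that touches the frame; its origin is the clamp's origin carried along with the pad
- fixed_jaw: the fixed jaw, black with a yellow face; its origin is the clamp's origin
- moving_jaw: the black moving jaw (24 x 36 x 34 mm) at the far end of the bar; its origin is the clamp's origin carried along with the bar. Not to be pushed by the robot.
- trigger_blade: the orange trigger lever, on the jaw side of the handle, 20 mm wide and 10 mm thick, its top 136 mm above the mat. Origin on its hinge (133 mm behind the clamp's origin along -x, 30 mm above it); the body turns with the trigger.
- trigger_face (a point): point on the jaw-side face of the trigger, 110 mm above the mat, where a finger pushes it towards the handle (along the clamp's -x)
- grip_point (a point): fixed point 110 mm above the mat, midway between the outer faces of handle and trigger when fully squeezed. Over both: 48 mm let out, 28 squeezed; only the trigger moves. A gripper centred here, pointing down, fingers on either side along the clamp's x, clears the trigger by 6 mm when opened to 83 mm (come down 8 mm nearer the jaws for more room) and squeezes fully when closed to 28.
- trigger (a joint): angle of the trigger: 0 let out, 0.26 at its stop, about 0.25 when squeezed fully. A spring returns it. It takes about 5 N to squeeze it idle, up to about 12 N when clamping.
- bar (a joint): how far bar and moving jaw are drawn towards the fixed jaw (m), 0 to 0.06. A ratchet with 5 mm teeth: a full squeeze draws it about 10 mm, after up to 5 mm of lost motion, and when the trigger is let out it stays. Friction holds the bar against 5 N; pressed harder it eases back when the trigger is let out.
- pad (a joint): how far the red plunger has gone into its sleeve (m): 0 free, 0.0215 at its stop. Spring 0.8 N per mm, so it shows the clamping force; half in is 0.010.
- glue: white glue bottle with orange cap, 52 mm across, 130 mm tall, origin at the centre of its underside. Leave alone.
- tape: blue roll of tape lying flat, 90 mm across, 24 mm tall, origin at the centre of its underside. Leave alone.
- pencil_cup: white cup with pencils, 72 mm across, 90 mm tall (pencils to 150 mm), origin at the centre of its underside. Leave alone.

How it is judged:
By the outcome, as a careful person would: the job done as asked, in the order asked, and still so for the second after the job is handed in, while the arm keeps its last pose, push and grip.
It also fails if it takes over 58 s, if anything falls off the work surface, if the arm or the gripper's body presses on something with over 40 N, if the wrist force passes 120 N, or if a joint passes its speed limit or range.

## Working session

There is one attempt and no reset: what is moved stays moved. The work goes in short steps, each a Python script; the robot and the scene stay as the last script left them, time stands still between calls to the robot, and variables do not carry over. Pictures are saved under pics/ and viewed, at most 10 in all, crops included, and the job is handed in when it is done.

```bash
mkdir -p pics; ls; cat > h.py <<'E'
from workcell import env
import numpy as np, cv2
from scipy.spatial.transform import Rotation as R
def ray(p,u,v):
    d=np.array([(u-p["cx"])/p["fx"],-(v-p["cy"])/p["fy"],-1.0])
    o=np.array(p["orientation"])
    M=o if o.shape==(3,3) else R.from_euler("xyz",o,degrees=True).as_matrix()
    return np.array(p["position"]),M@d
def onplane(p,u,v,z):
    c,d=ray(p,u,v); return c+d*(z-c[2])/d[2]
def project(p,X):
    o=np.array(p["orientation"]); M=o if o.shape==(3,3) else R.from_euler("xyz",o,degrees=True).as_matrix()
    q=M.T@(np.array(X)-np.array(p["position"])); return np.array([p["cx"]+p["fx"]*q[0]/-q[2], p["cy"]-p["fy"]*q[1]/-q[2]])
E
python3 - <<'E'
from h import *
for n in("top","scene"):
    p=env.grab_frame(n); cv2.imwrite(f"pics/{n}0.png",p["image"])
    print(n,{k:v for k,v in p.items() if k!="image"})
    for t in["frame","clamp","fixed_face","pad_face","fixed_jaw","moving_jaw","trigger_blade","trigger_face","seat","grip_point","glue","tape","pencil_cup","pad_disc"]:
        try:
            r=env.search_frame(p,t); print(t,[(np.round(a["xyz"],4).tolist(),round(a["score"],2)) for a in r[:2]])
        except Exception as e: print(t,e)
print(env.read_state())
E
```

```text
pics
workcell.py
top {'fx': 455.55901491790587, 'fy': 455.55901491790587, 'cx': 286.13620790475954, 'cy': 206.28610177334622, 'position': array([0.57991567, 0.01646217, 0.99028117]), 'orientation': array([  3.29895842,  -0.30106891, -89.32825096]), 'shot': 1}
frame [([0.5635, 0.2813, 0.0209], 0.71), ([0.5195, -0.0153, 0.023], 0.7)]
clamp [([0.5194, -0.0199, 0.0187], 0.65), ([0.7542, -0.041, 0.0917], 0.57)]
fixed_face [([0.5257, -0.0376, 0.0785], 0.51)]
pad_face [([0.4882, 0.0867, 0.0756], 0.58), ([0.5247, -0.0417, 0.0775], 0.27)]
fixed_jaw [([0.5227, -0.0389, 0.0775], 0.49), ([0.5389, -0.0949, 0.1372], 0.47)]
moving_jaw [([0.4796, 0.1215, 0.0858], 0.81)]
trigger_blade [([0.5455, -0.0974, 0.1418], 0.4)]
trigger_face [([0.5382, -0.0967, 0.1347], 0.4), ([0.4827, 0.1213, 0.0836], 0.35)]
seat [([0.5163, -0.0137, 0.02], 0.57)]
grip_point [([0.5209, -0.0173, 0.0205], 0.7)]
glue [([0.7548, -0.0395, 0.0939], 0.69)]
tape [([0.7507, 0.2107, 0.024], 0.63)]
pencil_cup [([0.7408, -0.2815, 0.06], 0.91)]
pad_disc [([0.4932, 0.0817, 0.0765], 0.59), ([0.4977, 0.055, 0.0469], 0.3)]
scene {'fx': 397.557
[... 969 characters left out ...]
, 0.16)]
{'clock': 1.5, 'joint_positions': array([-4.96980416e+01,  2.20428766e+01,  4.51676094e-01, -1.94778040e-03,
       -6.84125335e+01, -1.48177354e+01]), 'qvel': array([ 0.02766565,  0.06002168, -0.01246713, -0.00646108, -0.00511262,
        0.05692425]), 'joint_torque': array([-1.57054137e-04, -3.90462649e+01,  1.87622577e+01,  4.22453374e+00,
        1.55027979e-02, -1.02674059e-05]), 'position': array([ 0.26893538, -0.56413718,  0.2225259 ]), 'tool_rot': array([ 1.79995927e+02,  7.95922326e-04, -1.54516494e+02]), 'force': array([-0.151984  , -0.49942165,  0.37136343]), 'wrist_torque': array([-0.01947138,  0.00357432, -0.02382531]), 'finger_force': 0.0, 'opening': 1.002036988920625}
```

View pics/top0.png

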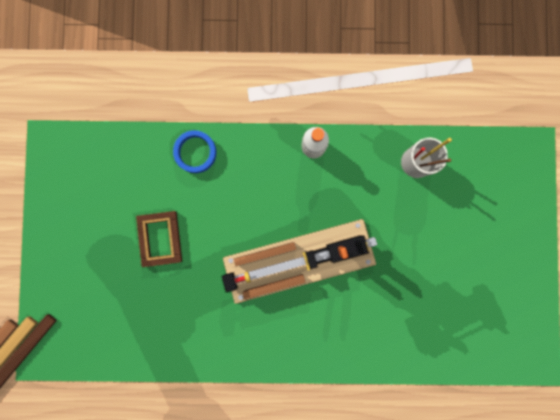

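View pics/scene0.png

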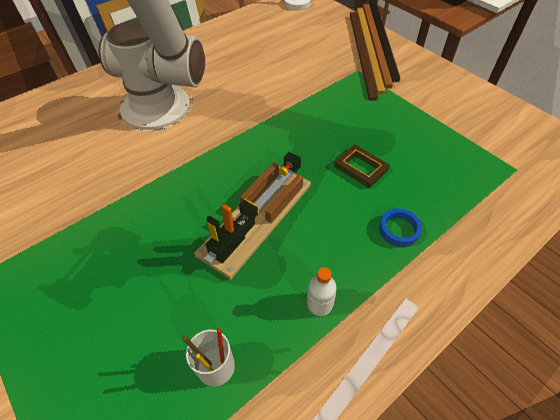

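```bash
python3 - <<'E'
from h import *
def look(pos,yaw,names,tag):
    env.goto(pos,[180,0,yaw]); p=env.grab_frame("wrist"); cv2.imwrite(f"pics/{tag}.png",p["image"])
    print(tag,p["position"],p["orientation"],p["fx"],p["cx"],p["cy"])
    for t in names:
        r=env.search_frame(p,t); print(t,[(np.round(a["xyz"],4).tolist(),round(a["score"],2)) for a in r[:2]])
    np.save(f"{tag}.npy",{k:v for k,v in p.items() if k!="image"},allow_pickle=True)
    return p
look([0.48,-0.02,0.38],-74,["fixed_face","pad_face","moving_jaw","trigger_blade"],"w_clamp")
p=look([0.50,0.27,0.30],-86,["frame"],"w_frame")
m=env.trace(p,"frame"); print([a["score"] for a in m])
c,_=cv2.findContours(m[0]["mask"].astype(np.uint8),0,2); c=max(c,key=cv2.contourArea)
hull=cv2.convexHull(c); print(cv2.minAreaRect(hull))
pts=np.array([onplane(p,*q[0],0.023)[:2]*1000 for q in hull],np.float32)
print("rect",cv2.minAreaRect(pts))
im=p["image"].copy(); cv2.drawContours(im,[hull],-1,(0,0,255),1)
a=cv2.imread("pics/w_clamp.png"); cv2.imwrite("pics/both.png",cv2.resize(np.hstack([a,im]),(800,300)))
print(env.read_state()["clock"])
E
```

```text
w_clamp [ 0.49848642 -0.08533977  0.54040856] [-1.44702168e+01 -3.47802820e-02 -1.64045684e+02] 348.76723084023 281.98282371922664 207.99847363139702
fixed_face [([0.5249, -0.0395, 0.0774], 0.72)]
pad_face [([0.4913, 0.082, 0.0748], 0.6)]
moving_jaw [([0.4827, 0.1112, 0.0725], 0.66)]
trigger_blade [([0.5392, -0.0974, 0.1373], 0.5)]
w_frame [0.50461152 0.20205091 0.4612805 ] [-1.44804942e+01  4.52999650e-02 -1.76005028e+02] 348.76723084023 281.98282371922664 207.99847363139702
frame [([0.5643, 0.276, 0.026], 0.62)]
[0.63]
((230.820068359375, 177.1009979248047), (68.033935546875, 88.67594909667969), 85.71085357666016)
rect ((563.70361328125, 280.0335998535156), (111.0938720703125, 86.91767883300781), 8.212846755981445)
5.225
```

View pics/both.png

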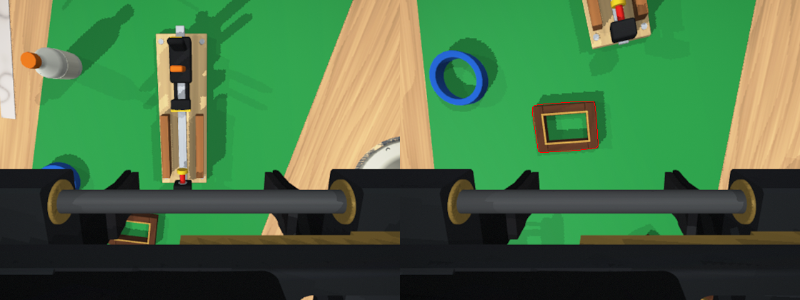

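```bash
cat >> h.py <<'E'
def clampT(o,yaw):
    c,s=np.cos(np.radians(yaw)),np.sin(np.radians(yaw))
    return lambda X:[o[0]+c*X[0]-s*X[1],o[1]+s*X[0]+c*X[1],0.003+X[2]]
RESTS=[[[-.045,y-.008,.052],[.085,y-.008,.052],[.085,y+.008,.052],[-.045,y+.008,.052]] for y in(-.035,.035)]
HANDLE=[[-.172,-.013,.141],[-.162,-.013,.141],[-.162,.013,.141],[-.172,.013,.141]]
FACE=[[-.042,-.018,.050],[-.042,.018,.050],[-.042,.018,.076],[-.042,-.018,.076]]
E
python3 - <<'E'
from h import *
p=np.load("w_clamp.npy",allow_pickle=True).item(); im=cv2.imread("pics/w_clamp.png")
yaw=105.6; d=np.array([np.cos(np.radians(yaw)),np.sin(np.radians(yaw))])
o=np.array([.526,-.039])+.042*d; print(o)
T=clampT(o,yaw); x0,y0,k=205,35,3
im=cv2.resize(im[y0:y0+225-25,x0:x0+110],None,fx=4,fy=3.0*4/3,interpolation=cv2.INTER_CUBIC); k=4
im2=im.copy()
for poly in RESTS+[HANDLE,FACE]:
    q=np.array([(project(p,T(X))-[x0-.5,y0-.5])*k for X in poly]); cv2.polylines(im2,[q.astype(int)],True,(255,0,255),1)
out=np.hstack([im,im2]); print(out.shape); cv2.imwrite("pics/ov.png",cv2.resize(out,None,fx=.75,fy=.75,interpolation=cv2.INTER_AREA))
E
```

```text
[0.51470537 0.00145283]
(800, 880, 3)
```

View pics/ov.png

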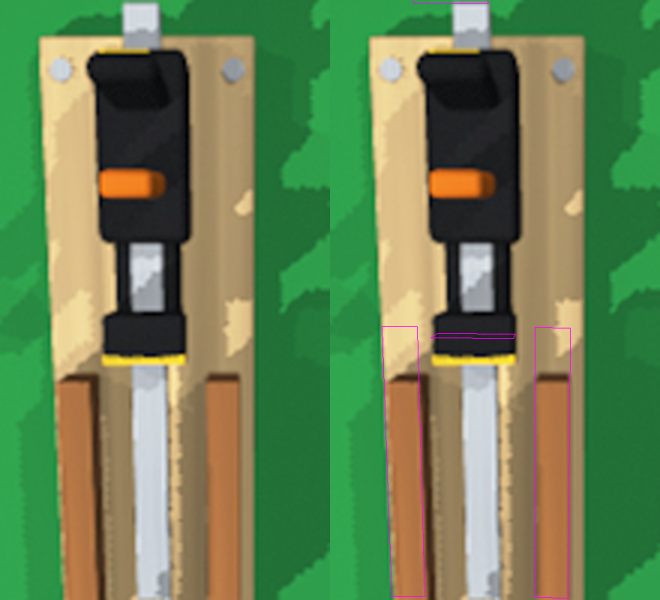

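```bash
cat >> h.py <<'E'
from scipy.optimize import minimize
def iou_fit(views,polys,x0,step=(.004,.004,2.)):
    """views: [(pic,mask)], polys: list of lists of clamp-frame 3D points (filled by their hulls)"""
    K=4
    def cost(v):
        T=clampT(v[:2],v[2]); s=0
        for p,m in views:
            M=np.zeros((420*K,560*K),np.uint8)
            for P in polys:
                q=np.array([(project(p,T(X))+.5)*K for X in P],np.float32)
                cv2.fillPoly(M,[cv2.convexHull(q).astype(np.int32)],1)
            Mb=cv2.resize(M.astype(np.float32),(560,420),interpolation=cv2.INTER_AREA)
            Mb[~p["valid"]]=0
            s+=1-np.minimum(Mb,m).sum()/np.maximum(Mb,m).sum()
        return s
    S=np.array([x0]+[[x0[j]+(step[j] if j==i else 0) for j in range(3)] for i in range(3)])
    r=minimize(cost,x0,method="Nelder-Mead",options=dict(initial_simplex=S,xatol=1e-5,fatol=1e-5)); return r.x,r.fun
E
python3 - <<'E'
from h import *
yaw=105.6; d=np.array([np.cos(np.radians(yaw)),np.sin(np.radians(yaw))]); o=np.array([.5147,.0015])+.025*d
t=o+.06*d; env.goto([t[0],t[1],.35],[180,0,-74]); p=env.grab_frame("wrist"); cv2.imwrite("pics/w2.png",p["image"])
V=np.zeros((420,560),bool); V[:178]=True; p["valid"]=V
np.save("w2.npy",p,allow_pickle=True)
for t in ["fixed_face","pad_face","moving_jaw","trigger_blade"]:
    print(t,[(np.round(a["xyz"],4).tolist(),round(a["score"],2)) for a in env.search_frame(p,t)[:2]])
hsv=cv2.cvtColor(p["image"],cv2.COLOR_BGR2HSV)
for u in [project(p,clampT(o,yaw)([.02,y,.052])).astype(int) for y in(-.035,.035)]: print(u,hsv[u[1],u[0]])
im=p["image"].copy(); T=clampT(o,yaw)
for poly in RESTS:
    q=np.array([project(p,T(X)) for X in poly]); cv2.polylines(im,[q.astype(int)],True,(255,0,255),1)
cv2.imwrite("pics/w2c.png",cv2.resize(im[0:200,150:400],(750,600),interpolation=cv2.INTER_CUBIC))
# frame
a=np.load("w_frame.npy",allow_pickle=True).item(); print(env.read_state()["clock"])
E
```

```text
fixed_face [([0.5261, -0.0351, 0.0753], 0.82)]
pad_face []
moving_jaw [([0.4808, 0.1196, 0.0783], 0.84), ([0.5284, -0.035, 0.0781], 0.6)]
trigger_blade [([0.5433, -0.0984, 0.0929], 0.63)]
[254 139] [ 13 157 183]
[309 139] [ 13 157 183]
6.2667
```

View pics/w2c.png

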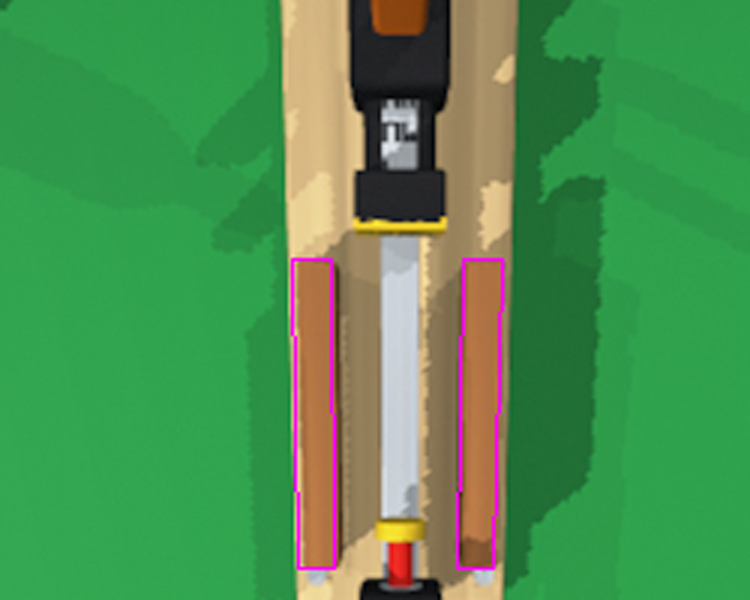

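```bash
python3 - <<'E'
from h import *
p=np.load("w2.npy",allow_pickle=True).item(); h=cv2.cvtColor(p["image"],cv2.COLOR_BGR2HSV)
m=((h[...,0]<=15)&(h[...,1]>125)&p["valid"]); m[:80]=0; m[:,:240]=0;m[:,325:]=0; m[:,270:298]=0
print(m.sum())
x,f=iou_fit([(p,m.astype(np.float32))],RESTS,[.508,.0256,105.6]); print("clamp",x,f)
a=np.load("w_frame.npy",allow_pickle=True).item(); im=cv2.imread("pics/w_frame.png"); a["valid"]=np.ones((420,560),bool)
h=cv2.cvtColor(im,cv2.COLOR_BGR2HSV); g=((h[...,0]<35)|(h[...,0]>90))
g[:130]=0;g[225:]=0;g[:,:180]=0;g[:,285:]=0
c,_=cv2.findContours(g.astype(np.uint8),0,2); c=max(c,key=cv2.contourArea)
M=np.zeros((420,560),np.uint8); cv2.drawContours(M,[c],-1,1,-1); print(M.sum())
box=[[[sx*.042,sy*.055,z] for sx in(-1,1) for sy in(-1,1) for z in(0,.020)]]
x2,f2=iou_fit([(a,M.astype(np.float32))],box,[.5637,.28,97]); print("frame",x2,f2)
T=clampT(x[:2],x[2]); inv=lambda P:np.array([[np.cos(np.radians(x[2])),np.sin(np.radians(x[2]))],[-np.sin(np.radians(x[2])),np.cos(np.radians(x[2]))]])@(np.array(P[:2])-x[:2])
print("fixed face by top edge", inv(onplane(p,(150+400/3),(225/3),.003+.076))*1000, "pad front", inv(onplane(p,150+400/3,521/3,.003+.074))*1000)
print("jaw front",inv(onplane(p,150+400/3,582/3,.003+.078))*1000)
E
```

```text
2432
clamp [5.07127981e-01 2.48174596e-02 1.06284983e+02] 0.10939663648605347
5569
frame [ 0.56275706  0.28149721 97.77861368] 0.04086112976074219
fixed face by top edge [-55.08998719   0.49057618] pad front [ 6.08368698e+01 -5.31398151e-02]
jaw front [85.99895674 -0.18618573]
```

```bash
cat >> h.py <<'E'
CL=(np.array([.50713,.02482]),106.28); FR=(np.array([.56276,.28150]),97.78)
E
python3 - <<'E'
from h import *
F=clampT(*FR); C=clampT(*CL)
g=np.array(F([0,.046,.0035])); yaw=FR[1]-180
env.gripper_to(.55)
env.goto(g+[0,0,.08],[180,0,yaw]); 
print(env.move_straight(g,rate=.08,force_limit=8))
env.gripper_to(0,35); s=env.read_state(); print(s["opening"]*87,s["finger_force"],s["position"])
dz=s["position"][2]-.003
env.move_straight(g+[0,0,.13],rate=.15); s=env.read_state(); print(s["opening"]*87,s["force"],s["wrist_torque"])
yc=CL[1]-180; t=np.array(C([-.006,.046,.052+dz]))
env.goto(t+[0,0,.06],[180,0,yc]); 
env.move_straight(t+[0,0,.008],rate=.1)
p=env.grab_frame("wrist"); cv2.imwrite("pics/held.png",p["image"])
hit=env.move_straight(t-[0,0,.004],rate=.02,force_limit=4); s=env.read_state(); print(hit,s["position"]-t,s["force"],s["clock"])
E
```

```text
False
17.04137976832753 34.99778509140015 [0.51726573 0.27534027 0.00662601]
17.8032922800751 [ 0.09796661 -0.70043215 -0.97632823] [-0.04147296  0.23383619  0.00106593]
True [ 1.38918451e-04  5.88111418e-06 -1.03300140e-04] [-0.34118333 -0.24283483  4.23751971] 13.4833
```

```bash
python3 - <<'E'
from h import *
C=clampT(*CL); s=env.read_state(); P=s["position"]
env.gripper_to(.35); env.move_straight(P+[0,0,.10],rate=.15)
t=C([.06,0,0]); env.goto([t[0],t[1],.35],[180,0,CL[1]-180]); p=env.grab_frame("wrist"); p["valid"]=np.arange(420)[:,None].repeat(560,1)<178
np.save("w3.npy",p,allow_pickle=True)
m=env.trace(p,"frame"); print([(a["score"],a["mask"].sum()) for a in m])
im=p["image"].copy()
for P_ in [[[x,y,.072] for x,y in((-.048,-.055),(.036,-.055),(.036,.055),(-.048,.055))]]:
    cv2.polylines(im,[np.array([project(p,C(X)) for X in P_]).round().astype(int)],True,(255,0,255),1)
c,_=cv2.findContours(m[0]["mask"].astype(np.uint8),0,2); c=max(c,key=cv2.contourArea)
M=np.zeros((420,560),np.uint8); cv2.drawContours(M,[c],-1,1,-1)
box=[[[sx*.042,sy*.055,z] for sx in(-1,1) for sy in(-1,1) for z in(.052,.072)]]
x,f=iou_fit([(p,M.astype(np.float32))],box,[*C([-.006,0,0])[:2],CL[1]]); print(x,f)
th=np.radians(CL[1]); d=x[:2]-CL[0]; print("frame in clamp mm",1000*(d@[np.cos(th),np.sin(th)]),1000*(d@[-np.sin(th),np.cos(th)]),x[2]-CL[1])
cv2.imwrite("pics/w3c.png",cv2.resize(im[0:200,150:400],(750,600),interpolation=cv2.INTER_CUBIC)); print(env.read_state()["clock"])
E
```

```text
[(0.71, np.int64(243)), (0.67, np.int64(4323))]
[5.08811990e-01 1.90605808e-02 1.06280000e+02] 1.0
frame in clamp mm -6.00000000000001 -3.9185826114745065e-14 0.0
15.825
```

View pics/w3c.png

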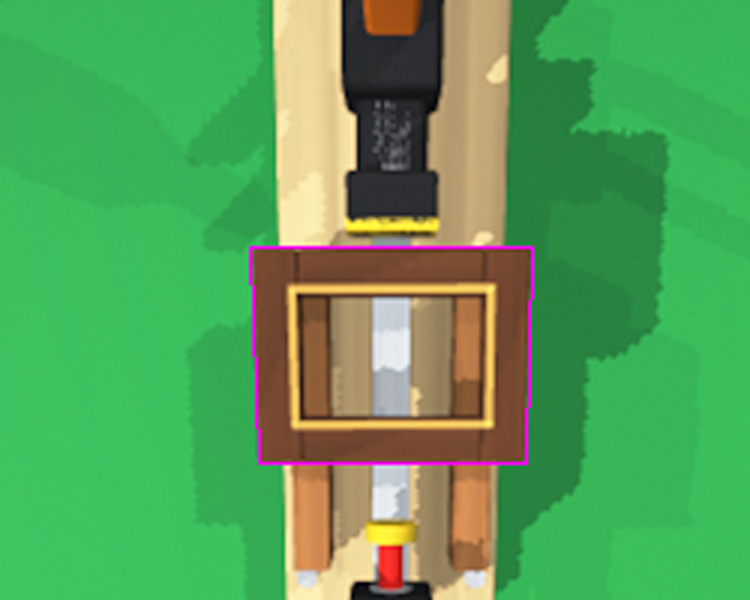

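```bash
cat >> h.py <<'E'
C=clampT(*CL); F=clampT
def redcount(p):
    """red plunger amount near the clamp's axis, sat-weighted; plus rows"""
    h=cv2.cvtColor(p["image"],cv2.COLOR_BGR2HSV); m=(((h[...,0]<7)|(h[...,0]>172))&(h[...,1]>150)&(h[...,2]>70)).astype(np.uint8)
    poly=np.array([project(p,C([x,y,.063])) for x,y in((-.03,-.014),(.10,-.014),(.10,.014),(-.03,.014))]).astype(np.int32)
    k=np.zeros_like(m); cv2.fillPoly(k,[poly],1); m&=k
    v,u=np.nonzero(m); 
    if len(u)==0: return 0,None
    X=np.array([onplane(p,a,b,.066)[:2] for a,b in zip(u,v)])-CL[0]; th=np.radians(CL[1])
    ax=1000*(X@[np.cos(th),np.sin(th)]); return len(u),(round(ax.min(),1),round(ax.max(),1))
def meas(tag):
    for n in("top","scene"):
        p=env.grab_frame(n); cv2.imwrite(f"pics/{tag}_{n}.png",p["image"])
        o=[n,redcount(p)]
        for t in("moving_jaw","frame"):
            r=[a for a in env.search_frame(p,t) if np.hypot(*(a["xyz"][:2]-CL[0]))<.14]
            if r: d=np.array(r[0]["xyz"][:2])-CL[0]; th=np.radians(CL[1]); o+=[t,round(1000*(d@[np.cos(th),np.sin(th)]),1)]
        print(tag,*o)
    print("clock",env.read_state()["clock"])
def squeeze(o=28/87,f=25):
    env.gripper_to(o,f); s=env.read_state(); print("sq",round(s["opening"]*87,1),round(s["finger_force"],1),np.round(s["force"],1))
def release(): env.gripper_to(.965)
E
python3 - <<'E'
from h import *
yg=CL[1]+90-360; env.gripper_to(1.0)
q=np.array(C([-.150,0,.091]))
env.goto(q+[0,0,.09],[180,0,yg]); print(env.read_state()["joint_positions"].round())
meas("s0")
print(env.move_straight(q,rate=.12,force_limit=8))
q=np.array(C([-.158,0,.091])); print(env.move_straight(q,rate=.05,force_limit=8))
c=env.read_state()["clock"]; squeeze(); print(env.read_state()["clock"]-c)
meas("s1"); release(); print(env.read_state()["clock"])
E
```

```text
[  4.  18. -12.   0. -60. -78.]
s0 top (0, None)
s0 scene (27, (np.float64(74.9), np.float64(93.4))) moving_jaw 94.5 frame -10.5
clock 18.3333
False
False
sq 29.3 24.2 [-0.7  4.2  1.7]
1.0915999999999997
s1 top (0, None)
s1 scene (23, (np.float64(65.8), np.float64(81.5))) moving_jaw 84.2 frame 1.6
clock 20.9333
22.05
```

```bash
python3 - <<'E'
from h import *
for i in(2,3):
    squeeze(); meas(f"s{i}"); release()
p=env.grab_frame("scene"); cv2.imwrite("pics/s3b.png",p["image"]); print(redcount(p))
u=[project(p,C([x,0,.063])) for x in(-.055,.09)]; print(u)
a=cv2.imread("pics/s0_scene.png"); o=[cv2.resize(i[140:230,220:320],None,fx=4,fy=4,interpolation=cv2.INTER_CUBIC) for i in(a,p["image"])]
cv2.imwrite("pics/s3c.png",np.hstack(o)); print(env.read_state()["clock"])
E
```

```text
sq 29.3 24.0 [-0.5  3.6 -0.4]
s2 top (0, None)
s2 scene (23, (np.float64(55.6), np.float64(71.0))) moving_jaw 70.6 frame 1.5
clock 23.4
sq 29.7 24.0 [-1.6  3.5  1.3]
s3 top (0, None)
s3 scene (25, (np.float64(45.4), np.float64(60.7))) moving_jaw 64.0 frame -1.1
clock 25.8667
(24, (np.float64(45.4), np.float64(60.7)))
[array([251.31652776, 204.65795426]), array([288.61729177, 164.07643614])]
27.0333
```

View pics/s3c.png

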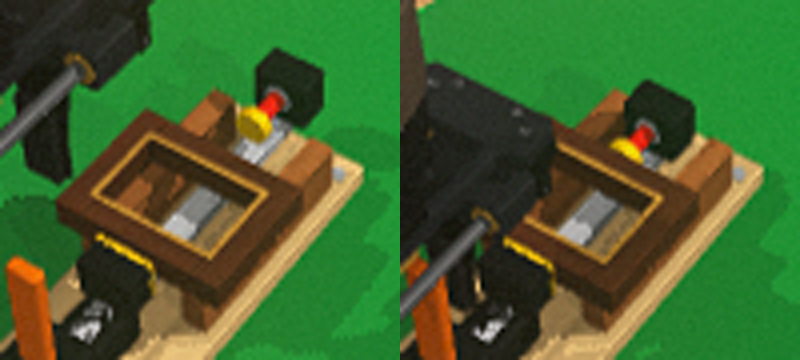

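```bash
cat >> h.py <<'E'
SC=None
def redsum(im):
    b,g,r=[im[130:230,220:320,i].astype(float) for i in range(3)]
    w=np.clip(r-np.maximum(g*1.6,b*1.6)-20,0,None); 
    h=cv2.cvtColor(im[130:230,220:320],cv2.COLOR_BGR2HSV); w[(h[...,0]>8)&(h[...,0]<172)]=0; w[h[...,1]<170]=0
    return w.sum()
def jawshift(p,ref,refbar=29.5):
    """bar travel from the dark jaw, by sub-pixel template matching along the axis"""
    T=ref[158:182,276:294].astype(np.float32) ; best=[]
    base=project(p,C([.06,0,.063]))
    for d in np.arange(-3,22,.1):
        q=project(p,C([.06-d/1000,0,.063]))-base
        S=cv2.warpAffine(p["image"].astype(np.float32),np.float32([[1,0,-q[0]],[0,1,-q[1]]]),(560,420),flags=cv2.INTER_CUBIC)[158:182,276:294]
        best.append((np.abs(S-T).mean(),d))
    return refbar+min(best)[1],round(min(best)[0],1)
E
python3 - <<'E'
from h import *
for i in range(4): print(i,redsum(cv2.imread(f"pics/s{i}_scene.png")))
ref=cv2.imread("pics/s3b.png"); print("3b",redsum(ref))
squeeze(); p=env.grab_frame("scene"); cv2.imwrite("pics/s4.png",p["image"]); print(redsum(p["image"]),redcount(p))
for i in range(4): 
    q=dict(p); q["image"]=cv2.imread(f"pics/s{i}_scene.png"); print(i,jawshift(q,ref))
print(jawshift(p,ref)); print(env.read_state()["clock"])
o=[cv2.resize(i[130:230,240:320],None,fx=5,fy=5,interpolation=cv2.INTER_CUBIC) for i in(ref,p["image"])]
cv2.imwrite("pics/s4c.png",np.hstack(o))
E
```

```text
0 2653.0
1 2641.2
2 2537.4
3 2544.0
3b 2545.0
sq 29.8 24.0 [-1.6  4.5  1.6]
977.5999999999999 (13, (np.float64(41.6), np.float64(51.7)))
0 (np.float64(26.5), np.float32(55.0))
1 (np.float64(26.5), np.float32(40.0))
2 (np.float64(26.5), np.float32(21.3))
3 (np.float64(29.500000000000004), np.float32(2.7))
(np.float64(38.20000000000001), np.float32(14.4))
28.1167
```

View pics/s4c.png

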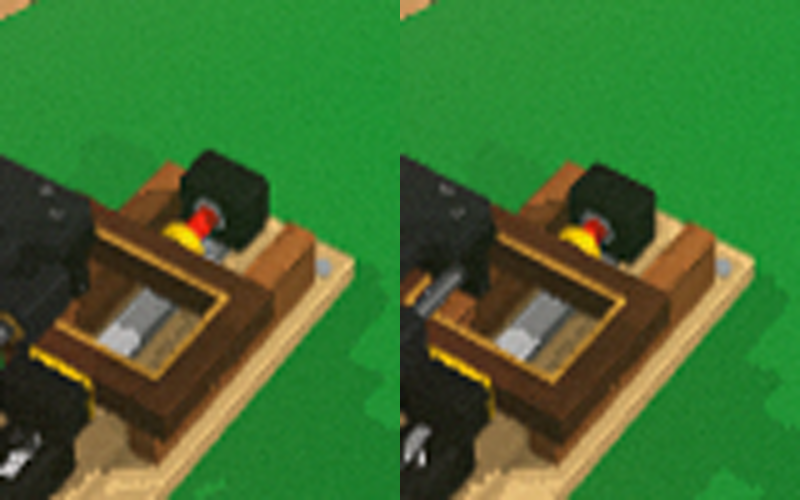

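```bash
python3 - <<'E'
from h import *
p=env.grab_frame("top"); cv2.imwrite("pics/s4_top.png",p["image"])
ims=[cv2.imread(f"pics/{n}.png") for n in("top0","s0_top","s3_top","s4_top")]
u=project(p,C([.05,0,.063])); print(u)
x,y=u.astype(int)
row=np.hstack([cv2.resize(i[y-20:y+20,x-20:x+20],(200,200),interpolation=cv2.INTER_CUBIC) for i in ims])
p4=cv2.imread("pics/s4.png"); r0=cv2.imread("pics/s3b.png")
row2=np.hstack([cv2.resize(i[160:190,265:295],(400,400),interpolation=cv2.INTER_CUBIC) for i in(r0,p4)])
cv2.imwrite("pics/c9.png",np.vstack([row,row2]))
E
```

```text
[255.24054027 275.38535909]
```

View pics/c9.png

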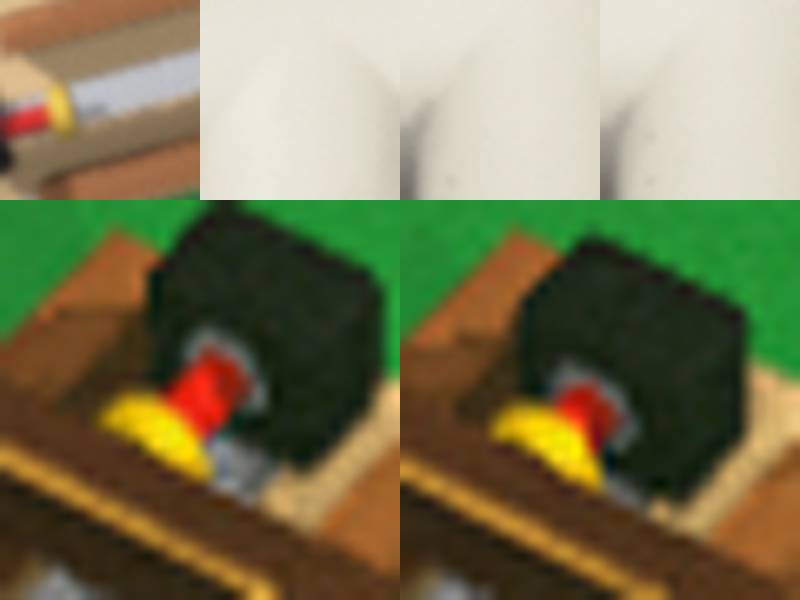

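```bash
cat >> h.py <<'E'
REF=cv2.imread("pics/s4.png").astype(np.float32)
def comp(save=None):
    p=env.grab_frame("scene"); I=p["image"]
    if save: cv2.imwrite(save,I)
    base=project(p,C([.04,0,.063])); best=[]; sl=np.s_[164:181,277:291]
    for d in np.arange(-9,12,.1):
        q=project(p,C([.04-d/1000,0,.063]))-base
        S=cv2.warpAffine(I.astype(np.float32),np.float32([[1,0,-q[0]],[0,1,-q[1]]]),(560,420),flags=cv2.INTER_CUBIC)
        best.append((np.abs(S[sl]-REF[sl]).mean(),d))
    e,d=min(best); return round(7.3+d,2),round(float(e),1),redsum(I)
E
python3 - <<'E'
from h import *
print("now",comp()); release(); print("out",comp("pics/s4out.png"))
last=None
for w in [46,43,41,39,37.5,36,35,34,33,32,31,30,29,28]:
    env.gripper_to(w/87,25); c=comp(); s=env.read_state(); print(w,round(s["opening"]*87,1),round(s["finger_force"],1),c)
    if c[0]>9.7: break
print(s["clock"])
E
```

```text
now (np.float64(7.3), 2.7, np.float64(971.1999999999999))
out (np.float64(3.9), 5.8, np.float64(1735.8))
46 46.2 4.9 (np.float64(5.4), 5.7, np.float64(1344.6))
43 43.0 5.2 (np.float64(6.7), 5.0, np.float64(1161.1999999999998))
41 41.1 5.5 (np.float64(7.2), 3.8, np.float64(1040.8000000000002))
39 39.5 5.7 (np.float64(7.3), 3.2, np.float64(988.0))
37.5 37.7 5.8 (np.float64(7.4), 3.9, np.float64(774.1999999999999))
36 35.9 6.0 (np.float64(7.5), 4.6, np.float64(697.0))
35 34.7 6.1 (np.float64(8.1), 5.2, np.float64(701.2))
34 34.4 6.7 (np.float64(8.2), 5.5, np.float64(523.0))
33 32.9 8.0 (np.float64(9.1), 6.2, np.float64(415.59999999999997))
32 32.1 9.4 (np.float64(9.8), 8.0, np.float64(411.0))
33.2333
```

```bash
cat > t.py <<'E'
from h import *
p=env.grab_frame("scene"); cv2.imwrite("pics/now1.png",p["image"])
L={"s2":"s2_scene","s3b":"s3b","s4":"s4","s4out":"s4out","now":"now1"}
I={k:cv2.GaussianBlur(cv2.cvtColor(cv2.imread(f"pics/{v}.png"),cv2.COLOR_BGR2GRAY).astype(np.float32),(0,0),1.0) for k,v in L.items()}
a=(project(p,C([.03,0,.07]))-project(p,C([.06,0,.07])))/30; px=np.linalg.norm(a); u=a/px; print("px/mm",px,u)
def track(k,sl,refk="s3b"):
    best=None
    for d0 in range(-12,19,3):
        W=np.float32([[1,0,a[0]*d0],[0,1,a[1]*d0]])
        T=I[refk][sl]
        # shift coordinates so template origin maps into the full image
        W[:,2]+=[sl[1].start,sl[0].start]
        try: cc,W=cv2.findTransformECC(T,I[k],W,cv2.MOTION_TRANSLATION,(3,100,1e-5),None,1)
        except cv2.error: continue
        if best is None or cc>best[0]: best=(cc,W)
    s=best[1][:,2]-[sl[1].start,sl[0].start]; return round(float(s@u/px),2),round(float(s@[-u[1],u[0]]),2),round(best[0],4)
jaw=np.s_[157:180,275:296]; fr=np.s_[183:212,266:297]
for k in I: print(k,"jaw",track(k,jaw),"frame",track(k,fr))
E
python3 t.py
```

```text
px/mm 0.36981238951967654 [-0.67828837  0.73479581]
s2 jaw (-8.8, -0.15, 0.9764) frame (-4.28, -0.0, 0.9978)
s3b jaw (0.02, 0.01, 1.0) frame (0.02, -0.01, 1.0)
s4 jaw (5.5, 0.5, 0.9059) frame (2.27, -0.05, 0.9976)
s4out jaw (4.17, 0.19, 0.9684) frame (2.24, -0.02, 0.9987)
now jaw (5.98, 0.74, 0.8379) frame (2.25, -0.04, 0.9951)
```

```bash
sed -i 's/^jaw=.*/jaw=np.s_[154:169,279:297]/; s/p=env.grab_frame.*/p=env.grab_frame("scene"); cv2.imwrite("pics\/now1.png",p["image"])/' t.py; python3 t.py
```

```text
px/mm 0.36981238951967654 [-0.67828837  0.73479581]Traceback (most recent call last):
  File "t.py", line 18, in <module>
    for k in I: print(k,"jaw",track(k,jaw),"frame",track(k,fr))
                                                           ^^
NameError: name 'fr' is not defined. Did you mean: 'FR'?
```

```bash
sed -i 's/^jaw=.*/jaw=np.s_[154:169,279:297]; fr=np.s_[183:212,266:297]/' t.py; python3 t.py
```

```text
px/mm 0.36981238951967654 [-0.67828837  0.73479581]
s2 jaw (-9.07, -0.15, 0.9989) frame (-4.28, -0.0, 0.9978)
s3b jaw (-0.05, 0.0, 1.0) frame (0.02, -0.01, 1.0)
s4 jaw (9.51, -0.04, 0.9984) frame (2.27, -0.05, 0.9976)
s4out jaw (6.18, -0.15, 0.9993) frame (2.24, -0.02, 0.9987)
now jaw (12.6, 0.11, 0.9958) frame (2.23, -0.06, 0.9946)
```

```bash
python3 - <<'E'
from h import *
s=env.read_state(); print(s["clock"],s["finger_force"],s["opening"]*87); print(env.close_job())
E
```

```text
33.3833 9.444663472904722 31.933553539683924
the job is handed in; nothing more can be done
None
```

The frame lies centred on the rests, gripped by the jaw with about 10.4 mm of the red plunger in (camera estimate; half is 10). I handed the job in at 33.4 s with the trigger held squeezed, though the last squeeze stopped at 32 mm rather than the full 28 so as not to over-press the plunger.

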